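Set up the fold-flat pocket tray at the key station

ROBOT

A 6-joint arm with a two-finger parallel gripper is mounted at the origin on the work surface. World frame = base frame: x ahead of the robot, y to its left, z up, the work surface at z = 0. Lengths are in mm, angles in rad, forces in N, time in s.
With the tool pointing down it reaches from about 275 to 725 mm from the base axis. Payload 15.9 kg.
Tool frame: the origin (TCP) lies midway between the tips of the shut fingers; the grasp point (between the pads) lies 19 mm behind it; z points along the fingers, y is the line along which they close (so a half turn about z gives the same grasp; the last joint's range is limited). The gripper opens to 85 mm and grips with 20 to 120 N. Pads are 22 mm wide; open, the fingers measure 114 mm over their backs; the gripper's body (76 mm by 85 mm) begins 54 mm behind the grasp point. The pads swing forward as they close: fully open they stand 13 mm farther back than shut.
Start: joints at [-1.196, 0.213, -0.034, 1.323, 0, 1.571], TCP at [183.036, -465.278, 231.306] pointing down, gripper open.
Joint ranges: [-2.98, 2.98], [-0.74, 1.72], [-1.14, 1.35], [-2.1, 2.04], [-1.57, 1.44], [-3.14, 3.14]. Speed limits (rad/s): [1.89, 1.89, 2.39, 2.57, 3.14, 3.14].

INTERFACE

Orientations are given as a rotation vector (axis times angle).
In Python, from rig import read_state, get_image, get_calibration, close_job gives the robot as it stands.
- The arm moves only by the tool play_rows, never from a script. Its argument "moves" is text: rows parted by semicolons, each of 7 numbers parted by spaces: the shift along the tool's x, y, z in cm, then the turn, a rotation vector about the tool's x, y, z in degrees, then the finger opening in cm, from 0 to 8.54. A call has 1 to 8 rows; each row shifts and turns the commanded pose from where the row before left it, along the tool's axes as they then stand; what a row does not reach is not made up. A row lasts 1/8 s, in which the tool goes at most 62.5 mm and 10.7 degrees, less where a joint would pass 70% of its speed; a pose out of reach is approached as far as the arm can. A call with a gripper value outside its range is refused whole. The fingers move at their own pace and stop on an object; "grip_force" is the grip in N (left out, the last holds). Time passes only in rows, so rows that do not move let the fingers close. It gives the time, the measured TCP pose, the force, the opening and the grip force at its end, in the units of the state.
- read_state(): the state, without advancing time (a new reading comes with each control period).
- get_image(name): name is "side" or "top" or "wrist"; returns (picture, depth): 420x560x3 uint8, red, green, blue; 420x560 float32, mm along the optical axis (not along the pixel's ray), 0 where there is no reading.
- get_calibration(name): a dict with "fovy" (degrees; the focal length in pixels is half the picture's height over the tangent of half this angle, whatever the lens; pixels are square), "cx", "cy" (the principal point, pixels), "R" (3x3) and "t" (3): a world point X has camera coordinates R X + t. Camera axes: x right, y down, z forward; pixel columns grow to the right and rows downward; lengths in mm; the calibration is good to about 2 mm. The wrist camera is an equidistant fisheye: a pixel r from the principal point sees the ray r / f radians off the axis. A picture is of the moment at which its call begins: read the wrist's pose just before it. get_calibration takes no time and is no camera call; for the wrist camera it gives the pose at the moment of the call.
- close_job(): hands the job in; it is judged then, once.
The state is a dict: "t": time; "joint_pos": joint angles; "qd": joint speeds; "tau": joint torques, N m; "ee_pos": TCP position; "orientation": TCP orientation; "force": force on the tool from outside, world axes, zero at the start; "torque": the same for the moment, N m; "grip_width": finger opening in mm; "grasp_force": force on a finger pad.
Only numpy, scipy, OpenCV 4.12 (cv2) and the standard library are available. Lean on these libraries where they do the work, as an engineer would, in place of code of your own. Each camera call takes 0.05 s, during which the arm holds its last target. There are 200 camera calls.

TASK

The fold-flat plywood pocket tray in the middle of the table lies opened out flat. Fold up all four of its sides, each until it stands fully upright at its stop, then gently lay the sunglasses case inside, flat on the tray's floor and the right way up, without dropping it or knocking a side down. Leave the key ring, the carabiner and the spoon rest where they lie beside the tray.

Things in the scene. Friction and masses are not known exactly. Their poses are not given: they have to be found in the camera images.
- tray: Floor panel (120 x 174 mm plywood, top face 11 mm above the table) of the fold-flat tray, stuck down on cork pads: it does not move. Origin: its centre at table height; x across, y along the tray, z up. Hinge lines 6 mm above the table: near x = -65 mm, far x = +65, left y = +92, right y = -92. With all sides up the room inside is 120 x 174 mm, side edges 44 mm, tab ends 74 mm above the table.
- side_near (a joint): Hinge of the near side at the tray's -x edge (nearest the robot), rad: 0 = flat, pointing outwards, faces 6 and 11 mm above the table; 1.571 = upright, at its stop, standing just inside the hinge line. Starts at 0 to 0.4. Stiff: stays where left, takes about 0.8 N at the tab to turn. The side is plywood 5 mm thick, 184 mm long, 38 mm high plus its tab (to 68 mm).
- side_far (a joint): Hinge of the far side at the tray's +x edge, rad: 0 = flat, pointing outwards, faces 6 and 11 mm above the table; 1.571 = upright, at its stop, standing just inside the hinge line. Starts at 0 to 0.4. Stiff: stays where left, takes about 0.8 N at the tab to turn. The side is plywood 5 mm thick, 184 mm long, 38 mm high plus its tab (to 68 mm).
- side_left (a joint): Hinge of the left side at the tray's +y edge, rad: 0 = flat, pointing outwards, faces 6 and 11 mm above the table; 1.571 = upright, at its stop, standing just inside the hinge line. Starts at 0 to 0.4. Stiff: stays where left, takes about 0.8 N at the tab to turn. The side is plywood 5 mm thick, 120 mm long, 38 mm high plus its tab (to 68 mm).
- side_right (a joint): Hinge of the right side at the tray's -y edge, rad: 0 = flat, pointing outwards, faces 6 and 11 mm above the table; 1.571 = upright, at its stop, standing just inside the hinge line. Starts at 0 to 0.4. Stiff: stays where left, takes about 0.8 N at the tab to turn. The side is plywood 5 mm thick, 120 mm long, 38 mm high plus its tab (to 68 mm).
- pull_near (a point): Grip point of the near side: centre of its round pull tab (a disc 32 mm wide, 5 mm thick, on a 26 mm neck at the middle of the free edge, brass eyelet), 52 mm from the hinge line (tab end at 68 mm) and 2.5 mm above the face that holds the hinge line (mid thickness). Its axes turn with the side: x back to the hinge, y along the hinge, z square to the side (up when flat, inwards when raised).
- pull_far (a point): Grip point of the far side: centre of its round pull tab (a disc 32 mm wide, 5 mm thick, on a 26 mm neck at the middle of the free edge, brass eyelet), 52 mm from the hinge line (tab end at 68 mm) and 2.5 mm above the face that holds the hinge line (mid thickness). Its axes turn with the side: x back to the hinge, y along the hinge, z square to the side (up when flat, inwards when raised).
- pull_left (a point): Grip point of the left side: centre of its round pull tab (a disc 32 mm wide, 5 mm thick, on a 26 mm neck at the middle of the free edge, brass eyelet), 52 mm from the hinge line (tab end at 68 mm) and 2.5 mm above the face that holds the hinge line (mid thickness). Its axes turn with the side: x back to the hinge, y along the hinge, z square to the side (up when flat, inwards when raised).
- pull_right (a point): Grip point of the right side: centre of its round pull tab (a disc 32 mm wide, 5 mm thick, on a 26 mm neck at the middle of the free edge, brass eyelet), 52 mm from the hinge line (tab end at 68 mm) and 2.5 mm above the face that holds the hinge line (mid thickness). Its axes turn with the side: x back to the hinge, y along the hinge, z square to the side (up when flat, inwards when raised).
- case: Hard sunglasses case, dark plastic, 150 x 54 x 38 mm with 10 mm rounded edges, 60 to 140 g, lying to the left or the right of the tray. Origin: centre of its underside; x along its length, y across (steel clasp on -y, hinge on +y), z up. It fits the tray only lengthwise (its x along the tray's y, either way round).
- key_ring: A loose bystander: stainless key ring (50 mm) with three keys, about 95 x 60 mm, 4 mm high, lying by the near left corner of the tray. Origin: centre of the ring, on the table.
- carabiner: A loose bystander: aluminium carabiner, 113 x 62 x 11 mm, lying by the far right corner of the tray. Origin: its middle, on the table.
- spoon_rest: A loose bystander: wooden spoon rest, round dish 104 mm wide with a short flat handle, 164 mm long, 18 mm high, on the side of the tray away from the case. Origin: near its middle, underneath; x from handle to dish.
There are look-alikes about, which are no part of the job. What is shaped like the case but green is not meant.

How it is judged (in metres and radians):
On the way:
1. all four sides of the tray stand upright, with the case not yet in the tray (value of joint each of side_near, side_far, side_left, side_right above 1.45 rad and not (x of case in the frame of tray between -0.04 and 0.04 m and y of case in the frame of tray between -0.025 and 0.025 m)), for 0.2 s.
At the end, for the whole second after the job is handed in: All four hinges past 1.45 rad; the case lies on the tray floor (underside 5-17 mm above the table), centre within 40 mm across and 25 mm along of the tray's centre, lengthwise within 0.3 rad, right way up and level within 0.12 rad, released and at rest (value of joint each of side_near, side_far, side_left, side_right above 1.45 rad and x of case in the frame of tray between -0.04 and 0.04 m and y of case in the frame of tray between -0.025 and 0.025 m and z of case in the frame of tray between 0.005 and 0.017 m and angle between case's own z axis and vertical below 0.12 rad and angle between the x axis of case and the y axis of tray, either way round below 0.3 rad and linear speed of case below 0.02 m/s and contact force between case and the fingers below 0.1 N); the robot touches nothing.
It fails at once if the sunglasses case is dropped (falls free of the fingers at more than 0.7 m/s, a fall of 25 mm) (contact force between case and the fingers below 0.05 N and linear speed of case above 0.7 m/s).
It fails at once if a bystander beside the tray (key ring, carabiner, spoon rest) is shifted by more than 30 mm (distance of any of key_ring, carabiner, spoon_rest from where it was at the start of the episode above 0.03 m).
It also fails if it takes over 72 s, if anything falls off the work surface, if the arm or the gripper's body presses on something with over 40 N, if the wrist force passes 120 N, or if a joint passes its speed limit or range.

## Working session

There is one attempt and no reset: what is moved stays moved. The work goes in short steps, Python scripts to look and compute and a tool call to move; the robot and the scene stay as the last step left them, time stands still between calls to the robot, and variables do not carry over. Pictures are saved under pics/ and viewed, at most 10 in all, crops included, and the job is handed in when it is done.

Besides the shell and the picture viewer there is one more tool, called in YAML: its name, and indented under it one key for each argument. play_rows: Moves the arm, as the interface text tells. Its arguments: {"type":"object","properties":{"moves":{"type":"string"},"grip_force":{"type":"number"}},"required":["moves"]}

```bash
ls; mkdir -p pics; python3 - <<'E'
from rig import *
import cv2,numpy as np,pickle
print(read_state())
for n in ["top","side"]:
    im,d=get_image(n);c=get_calibration(n);print(n,c)
    pickle.dump((im,d,c),open(f"pics/{n}0.pkl","wb"))
    cv2.imwrite(f"pics/{n}0.png",cv2.resize(im[:,:,::-1],(800,600),interpolation=cv2.INTER_CUBIC))
E
```

```text
pics
{'t': 0.0, 'joint_pos': array([-1.19600555e+00,  2.13387233e-01, -3.50722014e-02,  1.32351942e+00,
        8.61174829e-07,  1.57080848e+00]), 'qd': array([ 4.42922889e-04,  1.97039756e-03, -1.53972817e-04, -8.10082314e-04,
       -6.87091009e-05,  8.91562686e-04]), 'tau': array([ 5.87111193e-03, -6.86166215e+01,  4.87115157e+01,  1.73415133e-02,
        3.59799824e-04, -4.05817289e-06]), 'ee_pos': array([ 182.90842317, -464.95965457,  230.79544725]), 'orientation': array([-3.08545409e+00, -5.85045101e-01,  3.44608580e-04]), 'force': array([ 0.16024407, -0.63780463, -0.72757529]), 'torque': array([-0.00332382, -0.00534116, -0.03598298]), 'grasp_force': 0.0, 'grip_width': 85.25778621196288}
top {'fovy': 46.81918120709588, 'cx': 283.39875954908564, 'cy': 210.11620345907076, 'R': array([[ 0.01562717, -0.99985994,  0.00599101],
       [-0.99365813, -0.01619695, -0.11127075],
       [ 0.1113522 , -0.00421417, -0.99377207]]), 't': array([ 107.74001963,  526.26681888, 1419.18723196])}
side {'fovy': 57.90997145959975, 'cx': 283.1608470563963, 'cy': 208.5977503718745, 'R': array([[-0.98593825, -0.16692115,  0.00794317],
       [-0.12176991,  0.68506954, -0.71822825],
       [ 0.11444586, -0.70909595, -0.69576223]]), 't': array([ 529.20684989,    1.85887632, 1312.62664305])}
```

View pics/top0.png

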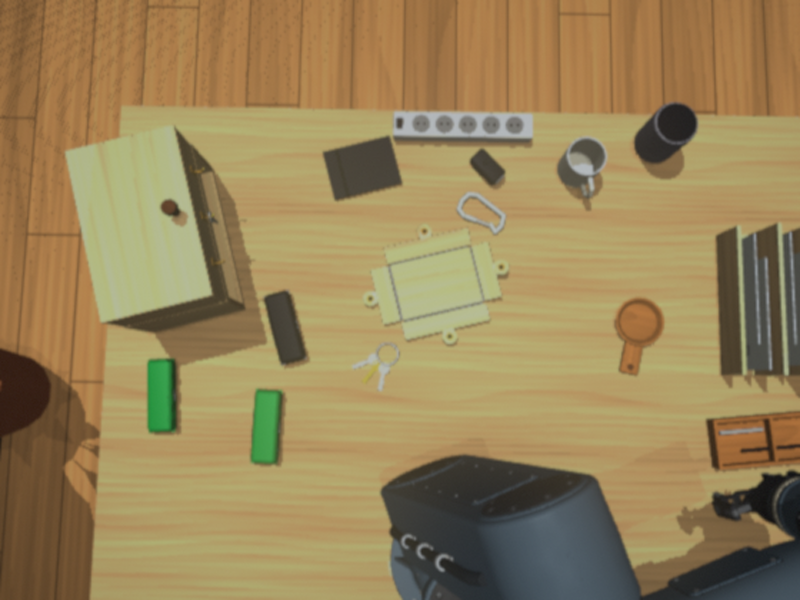

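The top view shows the tray centred near (437,285) in the 800x600 picture. Its tabs are at far (425,231), right (502,267), near (450,337) and left (370,298). The dark case is at (285,328), the key ring at (388,352), the carabiner at (481,213) and the spoon rest at (638,330). I'll enlarge this area.

```bash
cat > h.py <<'E'
import numpy as np,pickle,cv2
from rig import *
from scipy.spatial.transform import Rotation as Ro
def ray(c,u,v,H=420):
    f=H/2/np.tan(np.radians(c["fovy"]/2))
    return np.array([(u-c["cx"])/f,(v-c["cy"])/f,1.0])
def atz(c,u,v,z):  # pixel -> world at height z
    R,t=c["R"],c["t"];C=-R.T@t;d=R.T@ray(c,u,v);return C+d*(z-C[2])/d[2]
def atd(c,u,v,d): return c["R"].T@(ray(c,u,v)*d-c["t"])
def proj(c,X):
    p=c["R"]@np.array(X)+c["t"];f=210/np.tan(np.radians(c["fovy"]/2));return p[:2]/p[2]*f+[c["cx"],c["cy"]]
E
python3 - <<'E'
from h import *
im,d,c=pickle.load(open("pics/top0.pkl","rb"))
cv2.imwrite("pics/crop0.png",cv2.resize(im[145:265,180:360,::-1],None,fx=4.44,fy=4.44,interpolation=cv2.INTER_CUBIC))
# depth map heights
v,u=np.mgrid[0:420,0:560];f=210/np.tan(np.radians(c["fovy"]/2))
P=np.stack([(u-c["cx"])/f*d,(v-c["cy"])/f*d,d],-1)-c["t"];W=P@c["R"]
for n,(x,y) in dict(tray=(437,285),far=(425,231),right=(502,267),near=(450,337),left=(370,298),case=(285,328),table=(560,330),sp=(428,243),sr=(490,270),sn=(447,328),sl=(382,296)).items():
    a,b=int(x*.7),int(y*.7);print(n,W[b,a].round(1),np.median(W[b-1:b+2,a-1:a+2,2]).round(1))
dark=(im.max(2)<75)&(W[...,2]>10);dark[:200]=0;dark[260:]=0;dark[:,:180]=0;dark[:,220:]=0
p=W[dark][:,:2].astype(np.float32);print(len(p),cv2.minAreaRect(p),np.median(W[dark][:,2]))
E
```

```text
tray [560.8  51.3  15.8] 14.5
far [673.6  77.5  33. ] 31.9
right [601.  -86.1  27. ] 28.5
near [452.3  20.4  18.7] 18.1
left [531.4 189.8  13.7] 14.5
case [462.9 363.2  44.6] 39.1
table [ 472.3 -214.3    1.4] 0.8
sp [649.9  70.5  13.8] 21.4
sr [592.6 -62.9  20.3] 20.4
sn [470.4  29.3  15.6] 16.3
sl [535.1 165.8  11.9] 14.3
807 ((408.9173583984375, 287.3984375), (322.28546142578125, 116.66018676757812), 54.63438415527344) 38.89026858244591
```

View pics/crop0.png

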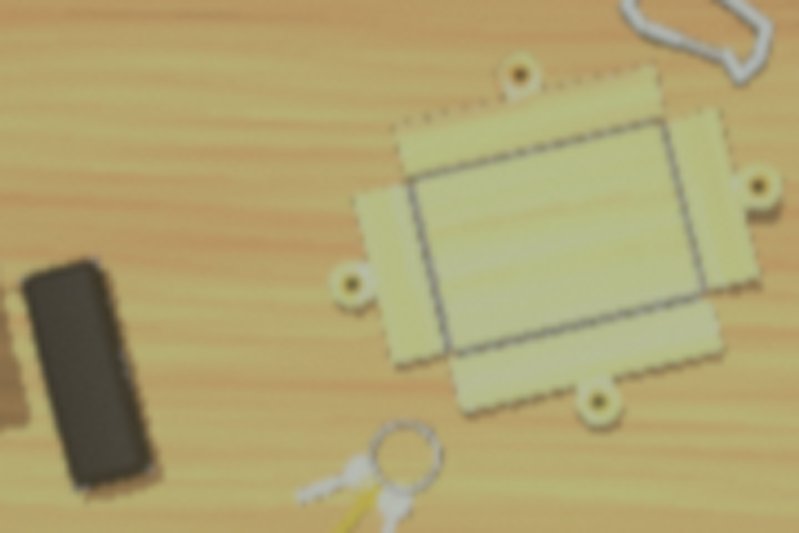

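The enlarged crop shows the floor-gap corners at (411,181), (662,122), (704,293) and (447,353). The eyelets are at far (520,75), right (758,186), near (598,401) and left (352,284). The case's top outline runs through (25,283), (95,262), (150,468) and (80,488).

```bash
python3 - <<'E'
from h import *
im,d,c=pickle.load(open("pics/top0.pkl","rb"))
px=lambda x,y:(180+(x+.5)/4.44-.5,145+(y+.5)/4.44-.5)
C=np.array([atz(c,*px(*p),9)[:2] for p in [(411,181),(662,122),(704,293),(447,353)]])
print(C.round(1),C.mean(0),[np.linalg.norm(C[i]-C[i-1]).round(1) for i in range(4)])
fl,fr,nr,nl=C
a=(fl+nl-fr-nr);yaw=np.arctan2(-a[0],a[1]);b=(fl+fr-nl-nr);print("yaw",np.degrees(yaw),np.degrees(np.arctan2(b[1],b[0])))
ctr=C.mean(0);R=np.array([[np.cos(yaw),-np.sin(yaw)],[np.sin(yaw),np.cos(yaw)]])
from scipy.optimize import minimize_scalar
for n,p,dr,h in [("far",(520,75),(1,0),65),("right",(758,186),(0,-1),92),("near",(598,401),(-1,0),65),("left",(352,284),(0,1),92)]:
    u=np.array(px(*p));dr=np.array(dr)
    def X(t):
        r=h+52*np.cos(t)-5*np.sin(t)
        return np.array([*(ctr+R@(dr*r)),6+52*np.sin(t)+5*np.cos(t)])
    o=minimize_scalar(lambda t:np.linalg.norm(proj(c,X(t))-u),bounds=(-.3,.8),method="bounded")
    print(n,"angle",o.x,"err px",proj(c,X(o.x))-u,X(o.x).round(1), "flat pred",proj(c,X(0))-u, "Z8.5:",(R.T@(atz(c,*u,11)[:2]-ctr)).round(1))
K=np.array([atz(c,*px(*p),30)[:2] for p in [(25,283),(95,262),(150,468),(80,488)]])
print("case",K.mean(0),[np.linalg.norm(K[i]-K[i-1]).round(1) for i in range(4)],np.degrees(np.arctan2(*(K[0]+K[1]-K[2]-K[3])[::-1])))
E
```

```text
[[601.9 151.4]
 [645.9 -20.6]
 [527.9 -49.9]
 [484.1 124.8]] [564.96192154  51.42084793] [np.float64(120.8), np.float64(177.5), np.float64(121.5), np.float64(180.1)]
yaw 14.220813261720272 13.334705970898405
far angle 0.4154381938003033 err px [-0.10837153  0.0545457 ] [672.1  78.6  31.6] flat pred [-0.82232523 -0.54298661] Z8.5: [114.8  -2.1]
right angle 0.31942557054433574 err px [-0.01051659  0.05018319] [599.3 -84.1  27.1] flat pred [0.57088757 0.58007811] Z8.5: [   2.1 -142.7]
near angle 0.12690009174809647 err px [-0.17133756 -0.009281  ] [452.6  22.9  17.5] flat pred [-0.23839469  0.46220502] Z8.5: [-115.8   -1. ]
left angle 0.09167373593966344 err px [-0.11991624 -0.10664047] [529.8 190.4  15.7] flat pred [-0.26817585  0.12413701] Z8.5: [  0.2 143.1]
case [463.9038269  364.82038596] [np.float64(142.7), np.float64(48.8), np.float64(143.5), np.float64(48.1)] 16.8648667362817
```

play_rows:
  moves: "3.5 -2.9 -0.5 0 0 7.5 8; 3.5 -2.9 -0.5 0 0 0 6; 3.5 -2.9 -0.5 0 0 0 6; 3.5 -2.9 -0.5 0 0 0 6; 3.5 -2.9 -0.5 0 0 0 6; 3.5 -2.9 -0.5 0 0 0 6; 3.5 -2.9 -0.5 0 0 0 6; 3.5 -2.9 -0.5 0 0 0 6"

```text
t: 1.1
ee_pos: [394.3, -167.9, 271.4]
orientation: [-3.118, -0.382, 0.0]
force: [0.5, -0.9, -0.2]
grip_width: 60.5
grasp_force: 0.0
```

play_rows:
  moves: "3.5 -2.9 -0.5 0 0 0 6; 3.5 -2.9 -0.5 0 0 0 6; 3.5 -2.9 -0.5 0 0 0 6; 3.5 -2.9 -0.5 0 0 0 6; 3.5 -2.9 -0.5 0 0 0 6; 3.5 -2.9 -0.5 0 0 0 6; 0 0 0 0 0 0 6"

```text
t: 1.98
ee_pos: [556.5, 52.5, 300.3]
orientation: [-3.117, -0.386, 0.002]
force: [-0.4, -0.2, 0.1]
grip_width: 60.3
grasp_force: 0.0
```

```bash
cat >> h.py <<'E'
def fproj(c,X):  # fisheye equidistant
    p=c["R"]@np.array(X)+c["t"];f=210/np.tan(np.radians(c["fovy"]/2));r=np.hypot(p[0],p[1]);th=np.arctan2(r,p[2])
    return p[:2]/r*f*th+[c["cx"],c["cy"]]
def fray(c,u,v):
    f=210/np.tan(np.radians(c["fovy"]/2));q=np.array([u-c["cx"],v-c["cy"]]);r=np.linalg.norm(q);th=r/f
    return np.array([*(q/r*np.sin(th)),np.cos(th)])
def fatd(c,u,v,d): k=fray(c,u,v);return c["R"].T@(k/k[2]*d-c["t"])
def fatz(c,u,v,z):
    R,t=c["R"],c["t"];C=-R.T@t;d=R.T@fray(c,u,v);return C+d*(z-C[2])/d[2]
def st():
    s=read_state();M=Ro.from_rotvec(s["orientation"]).as_matrix()
    print("t %.2f"%s["t"],"pos",s["ee_pos"].round(1),"yaw %.2f"%np.degrees(np.arctan2(M[1,0],M[0,0])),"z",M[:,2].round(3),"q",s["joint_pos"].round(2),"F",s["force"].round(1),"w %.1f g %.1f"%(s["grip_width"],s["grasp_force"]))
    return s,M
E
python3 - <<'E'
from h import *
st();im,d=get_image("wrist");c=get_calibration("wrist");print(c)
pickle.dump((im,d,c),open("pics/w0.pkl","wb"))
cv2.imwrite("pics/w0.png",cv2.resize(im[:,:,::-1],(800,600),interpolation=cv2.INTER_CUBIC))
E
```

```text
t 1.98 pos [556.5  52.5 300.3] yaw 14.13 z [-0.001  0.    -1.   ] q [0.09 0.35 0.32 1.54 0.   2.99] F [-0.4 -0.2  0.1] w 60.3 g 0.0
{'fovy': 65.70646984690485, 'cx': 275.3711696006973, 'cy': 209.7859860106219, 'R': array([[ 2.43809724e-01, -9.69822708e-01,  8.56317965e-04],
       [-9.23407176e-01, -2.31870967e-01,  3.05867687e-01],
       [-2.96438873e-01, -7.53642464e-02, -9.52073645e-01]]), 't': array([-86.37999582, 464.97492491, 613.41713568])}
```

View pics/w0.png

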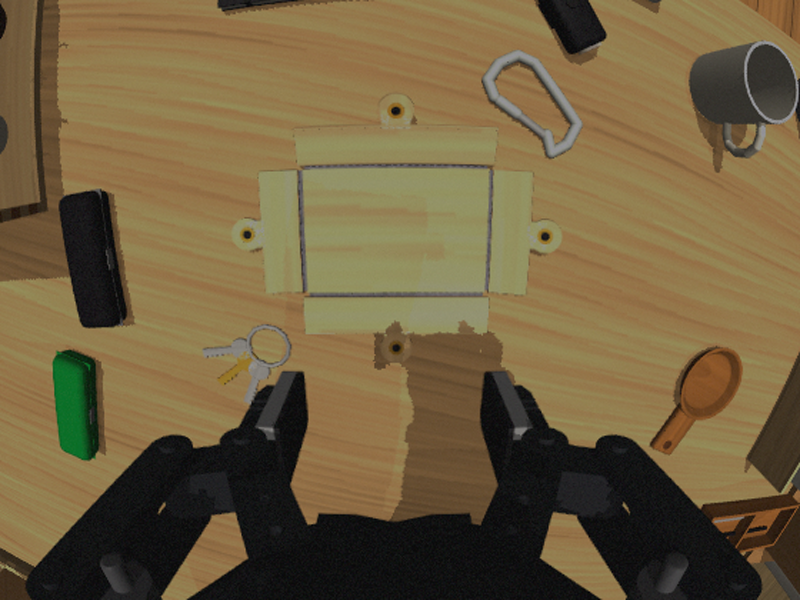

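The wrist view shows the tray squarely. The eyelets are at far (396,111), right (545,236), near (396,348) and left (247,235). The gap corners are at (302,167), (492,166), (488,295) and (305,295).

```bash
python3 - <<'E'
from h import *
from scipy.optimize import minimize_scalar
im,d,c=pickle.load(open("pics/w0.pkl","rb"))
px=lambda x,y:((x+.5)*.7-.5,(y+.5)*.7-.5)
C=np.array([fatz(c,*px(*p),9)[:2] for p in [(302,167),(492,166),(488,295),(305,295)]])
fl,fr,nr,nl=C;a=(fl+nl-fr-nr);b=(fl+fr-nl-nr);ctr=C.mean(0)
print(ctr,[np.linalg.norm(C[i]-C[i-1]).round(1) for i in range(4)],np.degrees([np.arctan2(-a[0],a[1]),np.arctan2(b[1],b[0])]))
yaw=np.arctan2(-a[0],a[1])
R=np.array([[np.cos(yaw),-np.sin(yaw)],[np.sin(yaw),np.cos(yaw)]])
for n,p,dr,h in [("far",(396,111),(1,0),65),("right",(545,236),(0,-1),92),("near",(396,348),(-1,0),65),("left",(247,235),(0,1),92)]:
    u=np.array(px(*p));dr=np.array(dr)
    def X(t,k=5):
        return np.array([*(ctr+R@(dr*(h+52*np.cos(t)-k*np.sin(t)))),6+52*np.sin(t)+k*np.cos(t)])
    o=minimize_scalar(lambda t:np.linalg.norm(fproj(c,X(t))-u),bounds=(-.3,.8),method="bounded")
    v=np.round(u).astype(int);dd=np.median(d[v[1]-5:v[1]+6,v[0]-5:v[0]+6])
    print(n,"angle %.2f"%o.x,"res px",(fproj(c,X(o.x))-u).round(2),"depth pt",fatd(c,*u,dd).round(1),"ctr",X(o.x,2.5).round(1),"flat d",(fproj(c,X(0))-u).round(1))
u=px(396,230);print("floor z",fatd(c,*u,d[int(u[1]),int(u[0])]))
E
```

```text
[564.01572915  49.5293225 ] [np.float64(124.9), np.float64(177.0), np.float64(126.1), np.float64(180.8)] [14.29631882 13.97444126]
far angle 0.41 res px [ 0.56 -0.01] depth pt [671.2  77.6  29.9] ctr [672.3  77.1  29. ] flat d [ 0.4 -3.3]
right angle 0.37 res px [0.59 0.56] depth pt [598.5 -84.8  26.8] ctr [598.5 -85.7  27.1] flat d [ 0.  -1.7]
near angle 0.08 res px [ 0.76 -0.02] depth pt [451.1  21.9  15.7] ctr [451.   20.7  12.6] flat d [ 0.7 -0.8]
left angle 0.09 res px [0.21 0.15] depth pt [528.1 189.5  13.2] ctr [528.6 188.6  13.4] flat d [ 0.8 -0.5]
floor z [565.07175099  50.67459342   9.48598375]
```

play_rows:
  moves: "-2.2 0.1 4.8 0 0 0 5.5; -2.2 0.1 4.8 0 0 0 5.5; -2.2 0.1 4.8 0 0 0 5.5; -2.2 0.1 4.8 0 0 0 5.5; -2.2 0.1 4.8 0 0 0 5.5; 0 0 0 0 0 0 5.5; 0 0 0 0 0 0 5.5"

```text
t: 2.9
ee_pos: [450.8, 18.4, 62.5]
orientation: [3.118, 0.381, 0.003]
force: [0.3, -0.4, 0.8]
grip_width: 54.7
grasp_force: 0.0
```

```bash
cat >> h.py <<'E'
ctr=np.array([564.5,50.5]);yaw=np.radians(14.1);T=np.array([[np.cos(yaw),-np.sin(yaw)],[np.sin(yaw),np.cos(yaw)]])
def tray():  # TCP in tray frame
    s,M=st();print("in tray:",(T.T@(s["ee_pos"][:2]-ctr)).round(1),"z %.1f"%s["ee_pos"][2])
E
python3 -c "
from h import *
tray()"
```

```text
t 2.90 pos [450.8  18.4  62.5] yaw 13.93 z [ 0.002  0.    -1.   ] q [ 0.04  0.22 -0.47  0.88 -0.    2.94] F [ 0.3 -0.4  0.8] w 54.7 g 0.0
in tray: [-118.1   -3.4] z 62.5
```

play_rows:
  moves: "0.1 -0.2 3 0 0 0 5.5; 0 0 2.8 0 0 0 5.5; 0 0 0 0 0 0 5.5; 0 0 0 0 0 0 2.5; 0 0 0 0 0 0 2.5; 0 0 0 0 0 0 2.5; 0 0 0 0 0 0 2.5"
  grip_force: 25

```text
t: 3.78
ee_pos: [451.1, 23.1, 4.7]
orientation: [-3.114, -0.384, -0.003]
force: [-4.1, 19.3, 0.4]
grip_width: 30.2
grasp_force: 25.1
```

play_rows:
  moves: "0.27 -0.3 -1.12 0 0 0 2.5; 0.45 0 -0.93 0 0 0 2.5; 0.62 0 -0.83 0 0 0 2.5; 0.78 0 -0.69 0 0 0 2.5; 0.9 0 -0.52 0 0 0 2.5; 0.99 0 -0.33 0 0 0 2.5; 1.03 0 -0.12 0 0 0 2.5; 0.5 0 0 0 0 0 2.5"

```text
t: 4.78
ee_pos: [504.3, 37.4, 48.9]
orientation: [3.118, 0.382, 0.0]
force: [-1.7, -4.5, 6.2]
grip_width: 30.0
grasp_force: 24.3
```

play_rows:
  moves: "0 0 0 0 0 0 2.5; 0.1 0 0 0 0 0 2.5; 0 0 0 0 0 0 2.5"

```text
t: 5.15
ee_pos: [504.4, 37.4, 48.9]
orientation: [3.118, 0.382, 0.0]
force: [-0.9, -5.1, 5.1]
grip_width: 30.0
grasp_force: 24.4
```

```bash
python3 - <<'E'
from h import *
tray()
for n in ["side"]:
    im,d=get_image(n);c=get_calibration(n);p=proj(c,[560,50,20]).astype(int);print(p)
    pickle.dump((im,d,c),open(f"pics/{n}1.pkl","wb"))
    cv2.imwrite(f"pics/{n}1.png",cv2.resize(im[p[1]-75:p[1]+75,p[0]-100:p[0]+100,::-1],(800,600),interpolation=cv2.INTER_CUBIC))
E
```

```text
t 5.15 pos [504.4  37.4  48.9] yaw 13.97 z [ 0. -0. -1.] q [ 0.07  0.34 -0.35  0.88 -0.    2.97] F [-0.9 -5.1  5.1] w 30.0 g 24.4
in tray: [-61.4   2. ] z 48.9
[274 195]
```

View pics/side1.png

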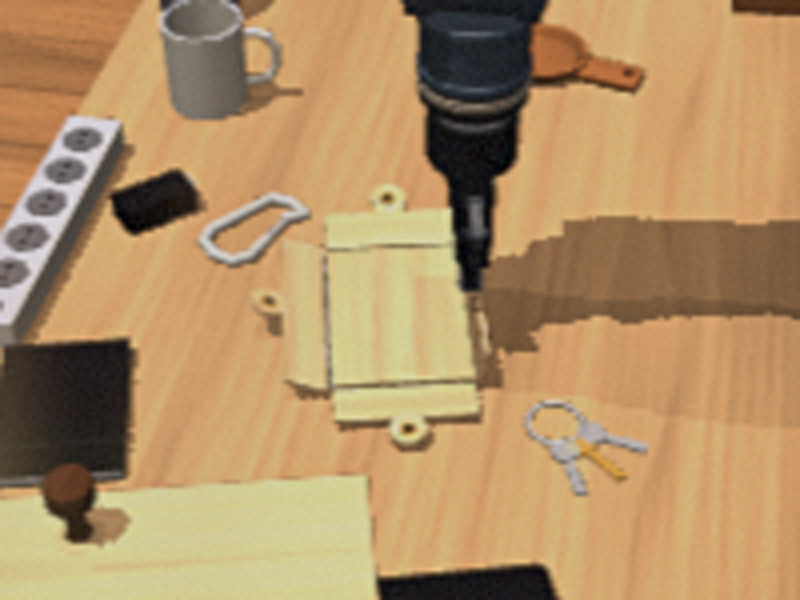

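The side view shows the near side raised under the fingers at (475,290); the other three sides are still down. I'll press a little further to find the stop.

play_rows:
  moves: "0.2 0 0 0 0 0 2.5; 0.2 0 0 0 0 0 2.5; 0 0 0 0 0 0 2.5"

```text
t: 5.58
ee_pos: [508.4, 38.5, 48.7]
orientation: [3.118, 0.382, 0.0]
force: [0.7, -3.6, 1.4]
grip_width: 29.7
grasp_force: 24.5
```

play_rows:
  moves: "0.2 0 0 0 0 0 2.5; 0.2 0 0 0 0 0 2.5; 0 0 0 0 0 0 2.5"

```text
t: 5.95
ee_pos: [512.1, 39.4, 48.5]
orientation: [3.118, 0.382, -0.0]
force: [-0.1, -4.5, -0.6]
grip_width: 29.5
grasp_force: 24.7
```

```bash
python3 - <<'E'
from h import *
tray()
im,d=get_image("wrist");c=get_calibration("wrist")
pickle.dump((im,d,c),open("pics/w1.pkl","wb"))
cv2.imwrite("pics/w1.png",cv2.resize(im[150:420,100:460,::-1],(800,600),interpolation=cv2.INTER_CUBIC))
E
```

```text
t 5.95 pos [512.1  39.4  48.5] yaw 13.98 z [-0. -0. -1.] q [ 0.08  0.35 -0.33  0.89 -0.    2.97] F [-0.1 -4.5 -0.6] w 29.5 g 24.7
in tray: [-53.5   2. ] z 48.5
```

View pics/w1.png

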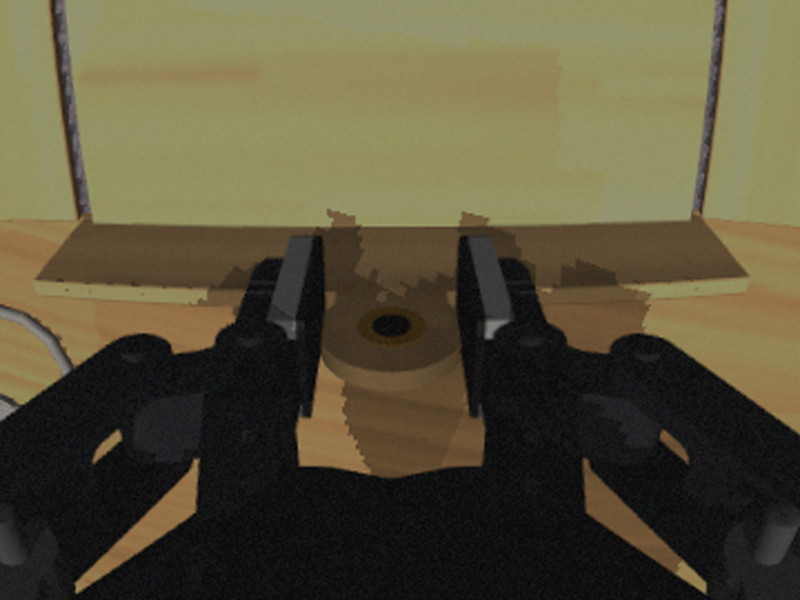

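The wrist view shows the disc, eyelet at (391,325), slipping out of the pads toward the outside, with the side only partly raised. I'll measure its angle, then push it up from behind with closed fingers.

```bash
python3 - <<'E'
from h import *
im,d,c=pickle.load(open("pics/w1.pkl","rb"))
u=np.array([100+391.5*.45-.5,150+325.5*.45-.5])
for t in np.arange(.3,1.6,.1):
    r=65+52*np.cos(t)-5*np.sin(t);X=[*(ctr+T@[-r,0]),6+52*np.sin(t)+5*np.cos(t)]
    print("%.1f"%t,(fproj(c,X)-u).round(1),np.round([-r,X[2]],1),end=" | ")
E
```

```text
0.3 [ 2.6 41.1] [-113.2   26.1] | 0.4 [ 2.6 43.2] [-110.9   30.9] | 0.5 [ 2.7 44.5] [-108.2   35.3] | 0.6 [ 2.8 45.1] [-105.1   39.5] | 0.7 [ 2.9 44.8] [-101.6   43.3] | 0.8 [ 3.  43.6] [-97.6  46.8] | 0.9 [ 3.  41.4] [-93.4  49.8] | 1.0 [ 3.1 38.2] [-88.9  52.5] | 1.1 [ 3.2 33.9] [-84.1  54.6] | 1.2 [ 3.3 28.6] [-79.2  56.3] | 1.3 [ 3.3 22.1] [-74.1  57.4] | 1.4 [ 3.4 14.6] [-68.9  58.1] | 1.5 [3.4 6. ] [-63.7  58.2] |
```

play_rows:
  moves: "0 0 0 0 0 0 5.5; 0 0 0 0 0 0 5.5; 0 0 -3 0 0 0 5.5; 0 0 -4 0 0 0 5.5; 2 0 -4 0 0 0 5.5; 0 0 0 0 0 0 5.5"

```text
t: 6.75
ee_pos: [534.1, 44.9, 161.5]
orientation: [-3.118, -0.383, -0.008]
force: [0.7, 0.7, -0.2]
grip_width: 54.6
grasp_force: 0.0
```

```bash
python3 - <<'E'
from h import *
tray()
im,d=get_image("wrist");c=get_calibration("wrist")
pickle.dump((im,d,c),open("pics/w2.pkl","wb"))
cv2.imwrite("pics/w2.png",cv2.resize(im[60:420,40:520,::-1],(800,600),interpolation=cv2.INTER_CUBIC))
for t in [0,.5,.8,1,1.2,1.4,1.5,1.57]:
  f=lambda l,k:(fproj(c,[*(ctr+T@[-(65+l*np.cos(t)-k*np.sin(t)),0]),6+l*np.sin(t)+k*np.cos(t)])-[40,60])/.6
  print(t,"hinge",f(0,5).round(),"edge",f(38,5).round(),"eyelet",f(52,5).round(),"end",f(68,5).round())
E
```

```text
t 6.75 pos [534.1  44.9 161.5] yaw 13.99 z [ 0.005  0.001 -1.   ] q [ 0.08  0.3  -0.09  1.17  0.    2.98] F [ 0.7  0.7 -0.2] w 54.6 g 0.0
in tray: [-30.9   1.9] z 161.5
0 hinge [395. 281.] edge [395. 340.] eyelet [395. 360.] end [395. 383.]
0.5 hinge [395. 277.] edge [395. 343.] eyelet [396. 368.] end [396. 396.]
0.8 hinge [395. 274.] edge [396. 337.] eyelet [396. 362.] end [396. 391.]
1 hinge [395. 273.] edge [396. 329.] eyelet [396. 352.] end [396. 380.]
1.2 hinge [395. 272.] edge [396. 319.] eyelet [396. 339.] end [396. 364.]
1.4 hinge [395. 270.] edge [396. 307.] eyelet [396. 322.] end [396. 342.]
1.5 hinge [395. 270.] edge [396. 300.] eyelet [396. 313.] end [396. 329.]
1.57 hinge [395. 270.] edge [396. 295.] eyelet [396. 306.] end [396. 320.]
```

View pics/w2.png

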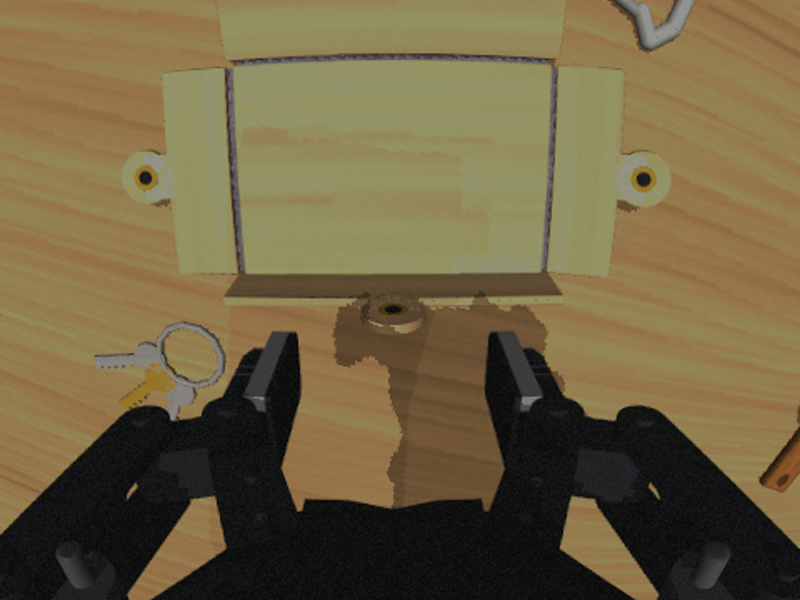

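The near side stands upright: its edge is at y≈297 and its eyelet at (393,310), which matches the 1.53–1.57 rad prediction. The far side is next.

play_rows:
  moves: "4.7 0.1 0.5 0 0 0 5.5; 4.7 0 0.5 0 0 0 5.5; 4.8 0 0.5 0 0 0 5.5; 0 0 4 0 0 0 5.5; 0 0 4 0 0 0 5.5; 0 0 2 0 0 0 5.5; 0 0 0 0 0 0 5.5"

```text
t: 7.68
ee_pos: [667.4, 77.4, 41.0]
orientation: [-3.118, -0.382, 0.008]
force: [0.2, -0.1, 0.0]
grip_width: 55.2
grasp_force: 0.0
```

```bash
python3 -c "
from h import *
tray()"
```

```text
t 7.67 pos [667.4  77.4  41. ] yaw 13.98 z [-0.005 -0.    -1.   ] q [0.12 0.66 0.16 1.07 0.   3.01] F [ 0.2 -0.1  0. ] w 55.2 g 0.0
in tray: [106.4   1. ] z 41.0
```

play_rows:
  moves: "0.5 0 1 0 0 0 5.5; 0 0 1.1 0 0 0 5.5; 0 0 0 0 0 0 5.5; 0 0 0 0 0 0 2.5; 0 0 0 0 0 0 2.5; 0 0 0 0 0 0 2.5; 0 0 0 0 0 0 2.5"

```text
t: 8.55
ee_pos: [674.6, 80.3, 23.3]
orientation: [-3.116, -0.383, -0.001]
force: [-1.6, 9.5, 0.2]
grip_width: 30.3
grasp_force: 24.8
```

play_rows:
  moves: "-0.44 0 -0.74 0 0 0 2.5; -0.56 0 -0.65 0 0 0 2.5; -0.66 0 -0.56 0 0 0 2.5; -0.73 0 -0.43 0 0 0 2.5; -0.83 0 -0.32 0 0 0 2.5; -0.84 0 -0.17 0 0 0 2.5; -0.86 0 -0.03 0 0 0 2.5; 0 0 0 0 0 0 2.5"

```text
t: 9.55
ee_pos: [626.9, 68.2, 52.9]
orientation: [-3.116, -0.383, -0.003]
force: [-1.1, 9.0, 3.8]
grip_width: 30.0
grasp_force: 26.0
```

play_rows:
  moves: "-0.2 0 0 0 0 0 2.5; -0.2 0 0 0 0 0 2.5; -0.1 0 0 0 0 0 2.5; 0 0 0 0 0 0 2.5"

```text
t: 10.05
ee_pos: [622.5, 67.1, 52.8]
orientation: [-3.116, -0.384, -0.003]
force: [-1.2, 8.6, 4.1]
grip_width: 30.1
grasp_force: 26.0
```

```bash
python3 -c "
from h import *
tray()"
```

```text
t 10.05 pos [622.5  67.1  52.8] yaw 14.04 z [ 0.002  0.002 -1.   ] q [0.11 0.55 0.   1.02 0.   3.  ] F [-1.2  8.6  4.1] w 30.1 g 26.0
in tray: [60.3  2. ] z 52.8
```

play_rows:
  moves: "-0.2 0 0 0 0 0 2.5; -0.2 0 0 0 0 0 2.5; 0 0 0 0 0 0 2.5; 0 0 0 0 0 0 5.5; 0 0 0 0 0 0 5.5; 0 0 -4 0 0 0 5.5; 0 0 -5 0 0 -10 5.5; 0 0 -1 0 0 -10 5.5"

```text
t: 11.05
ee_pos: [619.6, 64.7, 155.4]
orientation: [3.001, 0.926, 0.008]
force: [-0.3, -0.2, -0.4]
grip_width: 55.1
grasp_force: 0.0
```

play_rows:
  moves: "0 0 0 0 0 -10 5.5; 0 0 0 0 0 -10 5.5; 0 0 0 0 0 -10 5.5; 0 0 0 0 0 -10 5.5; 0 0 0 0 0 -10 5.5; 0 0 0 0 0 -10 5.5; 0 0 0 0 0 -10 5.5; 0 0 0 0 0 0 5.5"

```text
t: 12.05
ee_pos: [618.1, 64.6, 151.8]
orientation: [1.936, 2.474, -0.0]
force: [0.4, -0.1, -0.1]
grip_width: 54.9
grasp_force: 0.0
```

```bash
python3 -c "
from h import *
tray()"
```

```text
t 12.05 pos [618.1  64.6 151.8] yaw 103.91 z [ 0. -0. -1.] q [ 0.1   0.49  0.16  1.24 -0.    1.43] F [ 0.4 -0.1 -0.1] w 54.9 g 0.0
in tray: [55.4  0.7] z 151.8
```

play_rows:
  moves: "-4.7 -1.8 0.5 0 0 0 5.5; -4.7 -1.8 0.5 0 0 0 5.5; -4.7 -1.9 1 0 0 0 5.5; 0 0 4 0 0 0 5.5; 0 0 4 0 0 0 5.5; 0 0 1 0 0 0 5.5; 0 0 0 0 0 0 5.5; 0 0 0 0 0 0 5.5"

```text
t: 13.05
ee_pos: [599.8, -85.4, 43.4]
orientation: [1.934, 2.473, 0.002]
force: [0.8, 0.7, -0.1]
grip_width: 54.8
grasp_force: 0.0
```

```bash
python3 -c "
from h import *
tray()"
```

```text
t 13.05 pos [599.8 -85.4  43.4] yaw 103.94 z [ 0.002 -0.    -1.   ] q [-0.14  0.52 -0.07  0.97 -0.    1.19] F [ 0.8  0.7 -0.1] w 54.8 g 0.0
in tray: [   1.2 -140.4] z 43.4
```

play_rows:
  moves: "0 -0.1 1.2 0 0 0 5.5; 0 0 1.2 0 0 0 5.5; 0 0 0 0 0 0 5.5; 0 0 0 0 0 0 2.5; 0 0 0 0 0 0 2.5; 0 0 0 0 0 0 2.5; 0 0 0 0 0 0 2.5"

```text
t: 13.92
ee_pos: [598.9, -85.4, 18.4]
orientation: [1.933, 2.474, 0.003]
force: [5.7, 1.9, -1.9]
grip_width: 30.1
grasp_force: 24.9
```

play_rows:
  moves: "0.42 0 -0.8 0 0 0 2.5; 0.56 0 -0.72 0 0 0 2.5; 0.67 0 -0.6 0 0 0 2.5; 0.77 0 -0.49 0 0 0 2.5; 0.83 0 -0.34 0 0 0 2.5; 0.89 0 -0.19 0 0 0 2.5; 0.91 0 -0.04 0 0 0 2.5; 0.3 0 0 0 0 0 2.5"

```text
t: 14.92
ee_pos: [585.8, -33.4, 50.4]
orientation: [1.933, 2.474, 0.002]
force: [5.3, -0.8, 3.7]
grip_width: 30.1
grasp_force: 26.2
```

play_rows:
  moves: "0.2 0 0 0 0 0 2.5; 0.2 0 0 0 0 0 2.5; 0.1 0 0 0 0 0 2.5; 0 0 0 0 0 0 2.5"

```text
t: 15.42
ee_pos: [584.6, -28.7, 50.1]
orientation: [1.934, 2.474, 0.002]
force: [6.2, 0.2, 2.9]
grip_width: 29.9
grasp_force: 25.0
```

```bash
python3 -c "
from h import *
tray()"
```

```text
t 15.43 pos [584.6 -28.7  50.1] yaw 103.98 z [ 0.002  0.    -1.   ] q [-0.05  0.48 -0.13  0.96  0.    1.28] F [6.2 0.2 2.9] w 29.9 g 25.0
in tray: [  0.2 -81.7] z 50.1
```

play_rows:
  moves: "0 0 0 0 0 0 5.5; 0 0 0 0 0 0 5.5; 0 0 -3 0 0 0 5.5; 2 0 -3 0 0 0 5.5; 5 0 0 0 0 0 5.5; 5 0 0 0 0 0 5.5; 5 0 0 0 0 0 5.5; 5 0 0 0 0 0 5.5"

```text
t: 16.42
ee_pos: [529.6, 186.1, 109.4]
orientation: [-1.935, -2.475, 0.001]
force: [0.3, -0.2, -0.1]
grip_width: 55.3
grasp_force: 0.0
```

play_rows:
  moves: "0.5 0 4 0 0 0 5.5; 0 0 3 0 0 0 5.5; 0 0 0 0 0 0 5.5; 0 0 0 0 0 0 5.5"

```text
t: 16.92
ee_pos: [529.8, 189.5, 40.6]
orientation: [1.935, 2.475, 0.001]
force: [-0.6, -0.9, 0.6]
grip_width: 55.2
grasp_force: 0.0
```

```bash
python3 -c "
from h import *
tray()"
```

```text
t 16.93 pos [529.8 189.5  40.6] yaw 103.96 z [ 0.001  0.    -1.   ] q [ 0.34  0.45 -0.21  0.92  0.    1.67] F [-0.6 -0.9  0.6] w 55.2 g 0.0
in tray: [  0.2 143.3] z 40.6
```

play_rows:
  moves: "0 0 2 0 0 0 5.5; 0 0 1.6 0 0 0 5.5; 0 0 0 0 0 0 5.5; 0 0 0 0 0 0 2.5; 0 0 0 0 0 0 2.5; 0 0 0 0 0 0 2.5; 0 0 0 0 0 0 2.5"

```text
t: 17.8
ee_pos: [529.3, 189.7, 3.7]
orientation: [-1.935, -2.475, -0.0]
force: [-2.1, 0.4, 1.6]
grip_width: 30.0
grasp_force: 24.6
```

play_rows:
  moves: "-0.27 0 -1.12 0 0 0 2.5; -0.45 0 -0.93 0 0 0 2.5; -0.62 0 -0.83 0 0 0 2.5; -0.78 0 -0.69 0 0 0 2.5; -0.9 0 -0.52 0 0 0 2.5; -0.99 0 -0.33 0 0 0 2.5; -1.03 0 -0.12 0 0 0 2.5; -0.6 0 0 0 0 0 2.5"

```text
t: 18.8
ee_pos: [543.3, 134.1, 49.0]
orientation: [1.935, 2.475, 0.001]
force: [-0.8, 1.2, 1.8]
grip_width: 29.3
grasp_force: 24.5
```

play_rows:
  moves: "-0.2 0 0 0 0 0 2.5; -0.2 0 0 0 0 0 2.5; -0.1 0 0 0 0 0 2.5; 0 0 0 0 0 0 2.5"

```text
t: 19.3
ee_pos: [544.0, 129.9, 48.8]
orientation: [1.935, 2.475, -0.0]
force: [0.1, 0.3, 0.0]
grip_width: 25.1
grasp_force: 0.0
```

```bash
python3 -c "
from h import *
tray()"
```

```text
t 19.30 pos [544.  129.9  48.8] yaw 103.98 z [-0. -0. -1.] q [ 0.23  0.43 -0.2   0.93 -0.    1.56] F [0.1 0.3 0. ] w 25.1 g 0.0
in tray: [-0.5 82. ] z 48.8
```

play_rows:
  moves: "-1 0 0 0 0 0 2.5; -1 0 -5 0 0 0 2.5; -3 -1 -5 0 0 0 2.5; -3 -1.5 -5 0 0 0 2.5; 0 -1.5 -3 0 0 0 2.5; 0 0 0 0 0 0 2.5"

```text
t: 20.05
ee_pos: [525.3, 41.8, 231.4]
orientation: [1.934, 2.472, 0.004]
force: [-0.3, 0.3, 0.2]
grip_width: 25.3
grasp_force: 0.0
```

```bash
python3 - <<'E'
from h import *
tray()
im,d=get_image("wrist");c=get_calibration("wrist")
pickle.dump((im,d,c),open("pics/w3.pkl","wb"))
cv2.imwrite("pics/w3.png",cv2.resize(im[:,:,::-1],(800,600),interpolation=cv2.INTER_CUBIC))
for n,dr,h in [("near",(-1,0),65),("far",(1,0),65),("left",(0,1),92),("right",(0,-1),92)]:
 for t in [1.2,1.4,1.57]:
  f=lambda l,k:fproj(c,[*(ctr+T@(np.array(dr)*(h+l*np.cos(t)-k*np.sin(t)))),6+l*np.sin(t)+k*np.cos(t)])/.7
  print(n,t,"hinge",f(0,5).round(),"edge",f(38,5).round(),"eyelet",f(52,5).round(),"end",f(68,5).round())
E
```

```text
t 20.05 pos [525.3  41.8 231.4] yaw 103.91 z [ 0.004  0.    -1.   ] q [ 0.08  0.27  0.03  1.33 -0.    1.41] F [-0.3  0.3  0.2] w 25.3 g 0.0
in tray: [-40.2   1.1] z 231.4
near 1.2 hinge [367. 255.] edge [346. 266.] eyelet [337. 270.] end [326. 276.]
near 1.4 hinge [367. 255.] edge [356. 266.] eyelet [351. 271.] end [345. 277.]
near 1.57 hinge [368. 255.] edge [365. 266.] eyelet [364. 271.] end [362. 277.]
far 1.2 hinge [515. 256.] edge [544. 267.] eyelet [556. 271.] end [570. 276.]
far 1.4 hinge [514. 256.] edge [535. 267.] eyelet [544. 271.] end [554. 277.]
far 1.57 hinge [514. 256.] edge [527. 267.] eyelet [532. 271.] end [539. 277.]
left 1.2 hinge [444. 146.] edge [450. 125.] eyelet [452. 117.] end [455. 106.]
left 1.4 hinge [444. 146.] edge [450. 136.] eyelet [452. 132.] end [455. 126.]
left 1.57 hinge [444. 146.] edge [450. 145.] eyelet [452. 145.] end [455. 144.]
right 1.2 hinge [439. 355.] edge [443. 389.] eyelet [444. 402.] end [445. 419.]
right 1.4 hinge [439. 354.] edge [443. 381.] eyelet [445. 392.] end [447. 405.]
right 1.57 hinge [439. 354.] edge [443. 374.] eyelet [445. 382.] end [447. 392.]
```

View pics/w3.png

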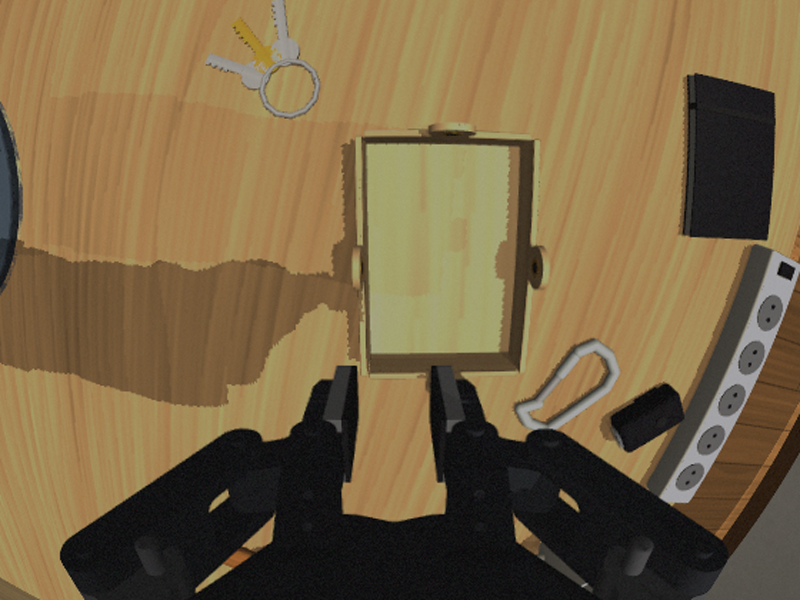

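The wrist view shows all four sides up as a box. The left tab, at (452,129), leans slightly outward by comparison with the predictions. I'll press the left side from outside until the stop shows in the force.

play_rows:
  moves: "4.5 1.4 3 0 0 0 0; 4.5 1.3 3 0 0 0 0; 4.5 1.3 3 0 0 0 0; 0 0 3 0 0 0 0; 0 0 3 0 0 0 0; 0 0 2.7 0 0 0 0; 0 0 0 0 0 0 0; 0 0 0 0 0 0 0"

```text
t: 21.1
ee_pos: [531.0, 183.4, 52.3]
orientation: [1.935, 2.475, 0.0]
force: [0.5, -0.4, -0.4]
grip_width: 0.0
grasp_force: 0.0
```

```bash
python3 -c "
from h import *
tray()
im,d,c=pickle.load(open('pics/w3.pkl','rb'))
a=cv2.resize(im[78:118,240:392,::-1],(800,210),interpolation=cv2.INTER_CUBIC);b=cv2.resize(im[165:205,240:392,::-1],(800,210),interpolation=cv2.INTER_CUBIC)
cv2.imwrite('pics/w3c.png',np.vstack([a,b]))"
```

```text
t 21.10 pos [531.  183.4  52.3] yaw 103.98 z [ 0. -0. -1.] q [ 0.33  0.43 -0.19  0.94 -0.    1.66] F [ 0.5 -0.4 -0.4] w 0.0 g 0.0
in tray: [-1.00e-01  1.37e+02] z 52.3
```

View pics/w3c.png

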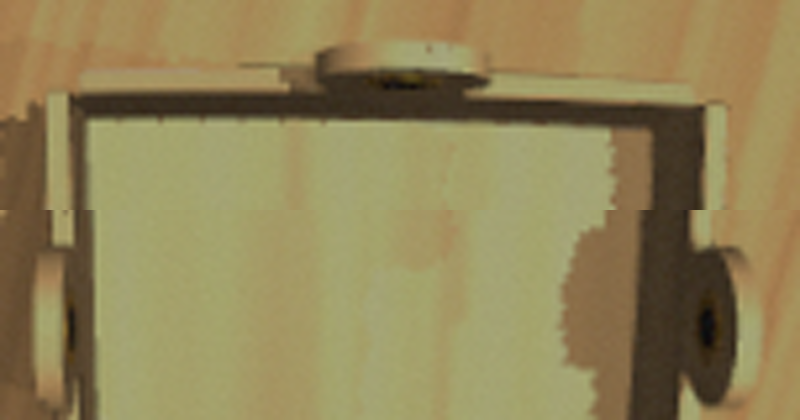

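The crop shows the left side leaning out at about 1.46 rad, and the near and far sides at about 1.52. I'll press the left side now.

play_rows:
  moves: "-1 0 0 0 0 0 0; -1 0 0 0 0 0 0; -0.5 0 0 0 0 0 0; -0.4 0 0 0 0 0 0; -0.2 0 0 0 0 0 0; -0.2 0 0 0 0 0 0; 0 0 0 0 0 0 0"

```text
t: 21.98
ee_pos: [538.6, 152.1, 51.9]
orientation: [-1.933, -2.475, -0.002]
force: [-1.1, 5.8, 1.6]
grip_width: 0.1
grasp_force: 3.1
```

play_rows:
  moves: "-0.2 0 0 0 0 0 0; -0.1 0 0 0 0 0 0; 0 0 0 0 0 0 0"

```text
t: 22.35
ee_pos: [538.8, 151.5, 52.0]
orientation: [-1.929, -2.474, -0.006]
force: [-6.3, 23.0, 2.0]
grip_width: 0.1
grasp_force: 12.0
```

play_rows:
  moves: "1.5 0 0 0 0 0 0; 0 0 -6 0 0 0 0; -4 -3.5 0 0 0 0 0; -4 -3.5 0 0 0 0 0; -4 -3.5 0 0 0 0 0; 0 0 3 0 0 0 0; 0 0 3 0 0 0 0; 0 0.8 0 0 0 0 0"

```text
t: 23.35
ee_pos: [469.2, 23.0, 50.6]
orientation: [-1.933, -2.473, 0.004]
force: [-0.1, -0.7, -1.1]
grip_width: -0.2
grasp_force: 0.0
```

play_rows:
  moves: "0 0.5 0 0 0 0 0; 0 0.3 0 0 0 0 0; 0 0.3 0 0 0 0 0; 0 0.3 0 0 0 0 0; 0 0 0 0 0 0 0"

```text
t: 23.98
ee_pos: [484.5, 26.5, 52.0]
orientation: [1.935, 2.475, 0.0]
force: [1.4, -0.2, -0.7]
grip_width: 0.2
grasp_force: 0.0
```

```bash
python3 -c "
from h import *
tray()"
```

```text
t 23.98 pos [484.5  26.5  52. ] yaw 103.98 z [ 0. -0. -1.] q [ 0.05  0.29 -0.4   0.87 -0.    1.38] F [ 1.4 -0.2 -0.7] w 0.2 g 0.0
in tray: [-83.4  -3.8] z 52.0
```

play_rows:
  moves: "0 0.3 0 0 0 0 0; 0 0.2 0 0 0 0 0; 0 0.1 0 0 0 0 0; 0 0 0 0 0 0 0"

```text
t: 24.48
ee_pos: [489.5, 27.7, 51.8]
orientation: [-1.934, -2.474, 0.002]
force: [-5.5, -1.1, 4.0]
grip_width: -0.1
grasp_force: 2.9
```

play_rows:
  moves: "0 0.2 0 0 0 0 0; 0 0.1 0 0 0 0 0; 0 0 0 0 0 0 0"

```text
t: 24.85
ee_pos: [490.1, 27.9, 51.6]
orientation: [-1.933, -2.472, 0.007]
force: [-23.0, -6.8, 19.9]
grip_width: -0.0
grasp_force: 11.8
```

play_rows:
  moves: "0 -1.5 0 0 0 0 0; 0 0 -6 0 0 0 0; -4 3.1 0 0 0 0 0; -4 3.1 0 0 0 0 0; -4 3 0 0 0 0 0; 0 0 3 0 0 0 0; 0 0 3 0 0 0 0; 0.8 0 0 0 0 0 0"

```text
t: 25.85
ee_pos: [593.2, -61.4, 50.0]
orientation: [-1.934, -2.472, 0.003]
force: [-0.6, 0.7, 0.2]
grip_width: -0.3
grasp_force: 0.0
```

play_rows:
  moves: "0.4 0 0 0 0 0 0; 0.3 0 0 0 0 0 0; 0.2 0 0 0 0 0 0; 0 0 0 0 0 0 0"

```text
t: 26.35
ee_pos: [592.9, -52.6, 52.4]
orientation: [1.934, 2.475, 0.001]
force: [0.8, -0.4, -0.6]
grip_width: 0.1
grasp_force: 0.0
```

```bash
python3 -c "
from h import *
tray()"
```

```text
t 26.35 pos [592.9 -52.6  52.4] yaw 103.98 z [ 0.001 -0.    -1.   ] q [-0.09  0.5  -0.09  0.98  0.    1.24] F [ 0.8 -0.4 -0.6] w 0.1 g 0.0
in tray: [   2.4 -106.9] z 52.4
```

play_rows:
  moves: "0.2 0 0 0 0 0 0; 0.2 0 0 0 0 0 0; 0.1 0 0 0 0 0 0; 0 0 0 0 0 0 0"

```text
t: 26.85
ee_pos: [591.4, -47.8, 51.9]
orientation: [-1.934, -2.475, -0.0]
force: [0.1, 0.7, 0.8]
grip_width: 0.1
grasp_force: 0.0
```

play_rows:
  moves: "0.2 0 0 0 0 0 0; 0.2 0 0 0 0 0 0; 0 0 0 0 0 0 0"

```text
t: 27.22
ee_pos: [591.0, -46.2, 52.0]
orientation: [1.934, 2.471, -0.005]
force: [3.8, -17.6, -3.3]
grip_width: 0.1
grasp_force: 9.0
```

play_rows:
  moves: "-1.5 0 0 0 0 0 0; 0 0 -6 0 0 0 0; 3.9 3.6 0 0 0 0 0; 3.9 3.6 0 0 0 0 0; 4 3.5 0 0 0 0 0; 0 0 3 0 0 0 0; 0 0 3 0 0 0 0; 0 -0.8 0 0 0 0 0"

```text
t: 28.22
ee_pos: [660.0, 79.6, 49.6]
orientation: [-1.933, -2.473, 0.004]
force: [0.2, -0.6, -0.3]
grip_width: -0.2
grasp_force: 0.0
```

play_rows:
  moves: "0 -0.4 0 0 0 0 0; 0 -0.3 0 0 0 0 0; 0 -0.2 0 0 0 0 0; 0 0 0 0 0 0 0"

```text
t: 28.72
ee_pos: [653.1, 77.7, 52.5]
orientation: [1.934, 2.475, 0.001]
force: [0.1, 0.5, 0.4]
grip_width: -0.4
grasp_force: 0.0
```

```bash
python3 -c "
from h import *
tray()"
```

```text
t 28.73 pos [653.1  77.7  52.5] yaw 103.97 z [ 0.001  0.    -1.   ] q [0.12 0.62 0.11 1.07 0.   1.45] F [0.1 0.5 0.4] w -0.4 g 0.0
in tray: [92.5  4.7] z 52.5
```

play_rows:
  moves: "0 -0.5 0 0 0 0 0; 0 -0.3 0 0 0 0 0; 0 -0.2 0 0 0 0 0; 0 -0.1 0 0 0 0 0; 0 0 0 0 0 0 0"

```text
t: 29.35
ee_pos: [642.3, 75.0, 51.9]
orientation: [-1.935, -2.475, -0.0]
force: [-0.2, -1.3, 0.1]
grip_width: 0.2
grasp_force: 0.0
```

play_rows:
  moves: "0 -0.2 0 0 0 0 0; 0 -0.2 0 0 0 0 0; 0 0 0 0 0 0 0"

```text
t: 29.72
ee_pos: [639.4, 74.3, 52.1]
orientation: [1.934, 2.474, 0.003]
force: [8.7, 1.7, -4.9]
grip_width: 0.3
grasp_force: 4.5
```

play_rows:
  moves: "0 -0.2 0 0 0 0 0; 0 0 0 0 0 0 0; 0 1.5 0 0 0 0 0; 0 0 -6 0 0 0 5.5; 0 0 -6 0 0 0 8; 4 -2 -3 0 0 0 8"

```text
t: 30.48
ee_pos: [623.4, 110.2, 204.9]
orientation: [1.936, 2.47, 0.004]
force: [0.3, 0.7, -0.5]
grip_width: 54.1
grasp_force: 0.0
```

```bash
python3 - <<'E'
from h import *
im,d,c=pickle.load(open("pics/top0.pkl","rb"))
v,u=np.mgrid[0:420,0:560];f=210/np.tan(np.radians(c["fovy"]/2))
W=(np.stack([(u-c["cx"])/f*d,(v-c["cy"])/f*d,d],-1)-c["t"])@c["R"]
m=(W[...,1]>330)&(W[...,1]<700)&(W[...,0]>350)&(W[...,0]<800)&(W[...,2]>60)&(d>0)
P=W[m];print("top z",np.percentile(P[:,2],[50,99]))
a=np.radians(16.9);L=(P[:,:2]-[463.9,364.8])@np.array([[np.cos(a),-np.sin(a)],[np.sin(a),np.cos(a)]])
for x0 in range(-100,200,30):
    s=(L[:,0]>x0)&(L[:,0]<x0+30)
    if s.any(): print(x0,"min lateral %.0f"%np.percentile(L[s,1],1),"z",P[s,2][L[s,1].argmin()].round())
E
```

```text
top z [261.34556166 276.63790159]
50 min lateral 74 z 203.0
80 min lateral 73 z 182.0
110 min lateral 69 z 198.0
140 min lateral 72 z 215.0
170 min lateral 71 z 219.0
```

```bash
cat >> h.py <<'E'
def rows(target,yaw1,n,w):  # tool stays vertical
    s,M=st();p=s["ee_pos"].copy();y0=np.degrees(np.arctan2(M[1,0],M[0,0]));dy=(yaw1-y0+180)%360-180
    out=[]
    for i in range(n):
        y=np.radians(y0+dy*i/n);d=(np.array(target)-s["ee_pos"])/n
        out.append("%.2f %.2f %.2f 0 0 %.1f %g"%((np.cos(y)*d[0]+np.sin(y)*d[1])/10,(np.sin(y)*d[0]-np.cos(y)*d[1])/10,-d[2]/10,-dy/n,w))
    print("; ".join(out))
E
python3 -c "
from h import *
rows([464,365,205],196.9,10,7.5)"
```

```text
t 30.48 pos [623.4 110.2 204.9] yaw 103.81 z [ 0.004  0.    -1.   ] q [ 0.18  0.5   0.31  1.38 -0.    1.5 ] F [ 0.3  0.7 -0.5] w 54.1 g 0.0
2.86 -0.94 -0.00 0 0 -9.3 7.5; 2.97 -0.47 -0.00 0 0 -9.3 7.5; 3.01 0.02 -0.00 0 0 -9.3 7.5; 2.96 0.51 -0.00 0 0 -9.3 7.5; 2.84 0.98 -0.00 0 0 -9.3 7.5; 2.65 1.43 -0.00 0 0 -9.3 7.5; 2.38 1.84 -0.00 0 0 -9.3 7.5; 2.05 2.20 -0.00 0 0 -9.3 7.5; 1.67 2.50 -0.00 0 0 -9.3 7.5; 1.24 2.74 -0.00 0 0 -9.3 7.5
```

play_rows:
  moves: "2.9 -0.9 0 0 0 -9.3 7.5; 3 -0.5 0 0 0 -9.3 7.5; 3 0 0 0 0 -9.3 7.5; 3 0.5 0 0 0 -9.3 7.5; 2.8 1 0 0 0 -9.3 7.5; 2.6 1.4 0 0 0 -9.3 7.5; 2.4 1.8 0 0 0 -9.3 7.5; 2 2.2 0 0 0 -9.3 7.5"

```text
t: 31.48
ee_pos: [493.5, 315.3, 201.9]
orientation: [-0.036, -3.141, 0.0]
force: [-0.1, 0.0, -0.3]
grip_width: 75.2
grasp_force: 0.0
```

play_rows:
  moves: "1.7 2.5 0 0 0 -9.3 7.5; 1.2 2.7 0 0 0 -9.3 7.5; 0 0 0 0 0 0 7.5; 0 0 0 0 0 0 7.5"

```text
t: 31.98
ee_pos: [462.6, 364.8, 201.9]
orientation: [0.461, -3.108, 0.0]
force: [-0.9, 0.2, 0.2]
grip_width: 75.1
grasp_force: 0.0
```

```bash
python3 - <<'E'
from h import *
st();im,d=get_image("wrist");c=get_calibration("wrist")
pickle.dump((im,d,c),open("pics/w4.pkl","wb"))
cv2.imwrite("pics/w4.png",cv2.resize(im[:,:,::-1],(800,600),interpolation=cv2.INTER_CUBIC))
E
```

```text
t 31.98 pos [462.6 364.8 201.9] yaw -163.14 z [ 0. -0. -1.] q [ 0.67  0.41  0.16  1.32 -0.    0.37] F [-0.9  0.2  0.2] w 75.1 g 0.0
```

View pics/w4.png

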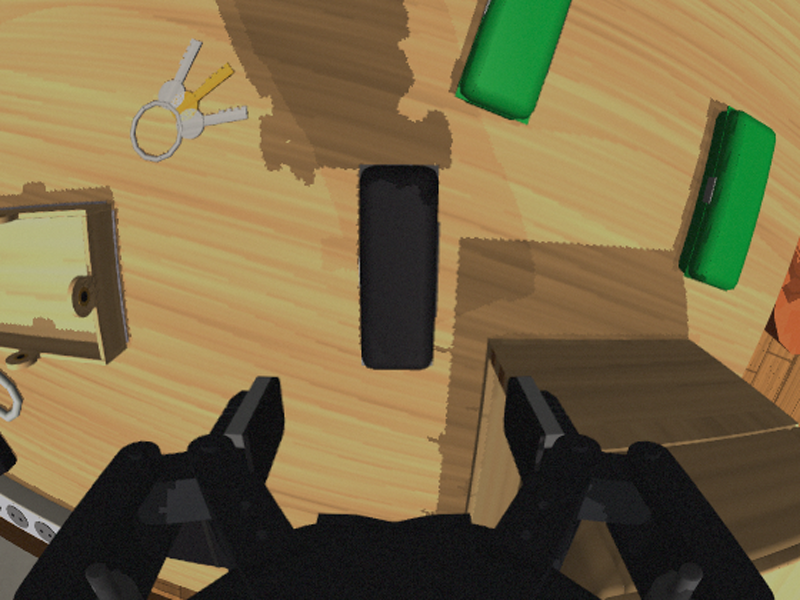

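The wrist view shows the black case straight ahead, with outline corners at (360,167), (438,168), (433,369) and (362,369). The dresser corner is at (490,340).

```bash
python3 - <<'E'
from h import *
im,d,c=pickle.load(open("pics/w4.pkl","rb"))
px=lambda x,y:((x+.5)*.7-.5,(y+.5)*.7-.5)
for z in (28,10):
    K=np.array([fatz(c,*px(*p),z)[:2] for p in [(360,167),(438,168),(433,369),(362,369)]])
    e=K[2]+K[3]-K[0]-K[1]
    print(z,K.mean(0).round(1),[np.linalg.norm(K[i]-K[i-1]).round(1) for i in range(4)],np.degrees(np.arctan2(e[1],e[0])))
q=px(398,270);print(fatd(c,*q,d[int(q[1]),int(q[0])]))
rows([462.5,364.5,60],196.9,4,7.5)
E
```

```text
28 [466.  368.6] [np.float64(148.4), np.float64(52.4), np.float64(147.9), np.float64(53.7)] 16.610992088499952
10 [470.4 370.1] [np.float64(156.9), np.float64(55.4), np.float64(156.3), np.float64(56.7)] 16.610992088499952
[461.41441508 366.91031592  36.71290944]
t 32.02 pos [462.8 364.6 201.9] yaw -163.15 z [ 0. -0. -1.] q [ 0.67  0.41  0.16  1.32 -0.    0.37] F [ 0.3 -0.9  0.2] w 74.7 g 0.0
0.01 -0.00 3.55 0 0 -0.0 7.5; 0.01 -0.00 3.55 0 0 -0.0 7.5; 0.01 -0.00 3.55 0 0 -0.0 7.5; 0.01 -0.00 3.55 0 0 -0.0 7.5
```

play_rows:
  moves: "-0.2 0.1 4 0 0 0 7.5; 0 0 4 0 0 0 7.5; 0 0 4 0 0 0 7.5; 0 0 4 0 0 0 7.5; 0 0 2 0 0 0 7.5; 0 0 1.5 0 0 0 7.5; 0 0 0 0 0 0 7.5; 0 0 0 0 0 0 7.5"

```text
t: 33.02
ee_pos: [464.7, 367.0, 7.8]
orientation: [-0.463, 3.106, 0.001]
force: [-0.8, 0.0, -0.6]
grip_width: 74.9
grasp_force: 0.0
```

play_rows:
  moves: "0 0 0 0 0 0 6; 0 0 0 0 0 0 5; 0 0 0 0 0 0 4.5; 0 0 0 0 0 0 4.5; 0 0 0 0 0 0 4.5; 0 0 0 0 0 0 4.5"
  grip_force: 30

```text
t: 33.78
ee_pos: [464.5, 367.2, 7.8]
orientation: [-0.463, 3.106, 0.001]
force: [-1.7, -0.5, 5.8]
grip_width: 53.4
grasp_force: 31.8
```

```bash
python3 -c "
from h import *
st()"
```

```text
t 33.77 pos [464.5 367.2   7.8] yaw -163.03 z [ 0.001  0.001 -1.   ] q [ 0.67  0.53 -0.16  0.88  0.    0.37] F [-1.7 -0.5  5.8] w 53.4 g 31.8
```

play_rows:
  moves: "0 0 -1 0 0 0 4.5; 0 0 -2 0 0 0 4.5; 0 0 -3 0 0 0 4.5; 0 0 -3 0 0 0 4.5; 0 0 -3 0 0 0 4.5; 0 -3 -1 0 0 0 4.5; 0 -4 0 0 0 0 4.5; 0 -4 0 0 0 0 4.5"

```text
t: 34.78
ee_pos: [496.5, 260.6, 137.9]
orientation: [-0.464, 3.106, 0.0]
force: [-0.1, -0.9, -1.3]
grip_width: 53.4
grasp_force: 32.2
```

```bash
python3 -c "
from h import *
rows([564,52.4,130],104.1,12,4.5)"
```

```text
t 34.77 pos [496.5 260.6 137.9] yaw -162.99 z [ 0.001  0.    -1.   ] q [ 0.48  0.37 -0.06  1.14 -0.    0.19] F [-0.1 -0.9 -1.3] w 53.4 g 32.2
-0.03 -1.82 0.07 0 0 7.7 4.5; -0.28 -1.80 0.07 0 0 7.7 4.5; -0.52 -1.75 0.07 0 0 7.7 4.5; -0.75 -1.66 0.07 0 0 7.7 4.5; -0.96 -1.55 0.07 0 0 7.7 4.5; -1.16 -1.40 0.07 0 0 7.7 4.5; -1.34 -1.23 0.07 0 0 7.7 4.5; -1.50 -1.04 0.07 0 0 7.7 4.5; -1.62 -0.83 0.07 0 0 7.7 4.5; -1.72 -0.60 0.07 0 0 7.7 4.5; -1.79 -0.37 0.07 0 0 7.7 4.5; -1.82 -0.12 0.07 0 0 7.7 4.5
```

play_rows:
  moves: "0 -1.8 0 0 0 7.7 4.5; -0.3 -1.8 0 0 0 7.7 4.5; -0.5 -1.8 0 0 0 7.7 4.5; -0.8 -1.7 0 0 0 7.7 4.5; -1 -1.5 0 0 0 7.7 4.5; -1.2 -1.4 0 0 0 7.7 4.5; -1.3 -1.2 0 0 0 7.7 4.5; -1.5 -1 0 0 0 7.7 4.5"

```text
t: 35.78
ee_pos: [542.7, 122.7, 137.7]
orientation: [1.199, 2.903, 0.001]
force: [-1.1, 0.3, -0.9]
grip_width: 53.5
grasp_force: 32.2
```

play_rows:
  moves: "-1.6 -0.8 0 0 0 7.7 4.5; -1.7 -0.6 0 0 0 7.7 4.5; -1.8 -0.4 0 0 0 7.7 4.5; -1.8 -0.1 0 0 0 7.7 4.5; 0 0 0 0 0 0 4.5; 0 0 0 0 0 0 4.5"

```text
t: 36.52
ee_pos: [565.3, 55.0, 137.3]
orientation: [1.919, 2.488, 0.001]
force: [-0.7, -0.2, -1.7]
grip_width: 53.5
grasp_force: 32.2
```

```bash
python3 - <<'E'
from h import *
tray();im,d=get_image("top");c=get_calibration("top")
p=proj(c,[564,52,40]).astype(int)
cv2.imwrite("pics/top5.png",cv2.resize(im[p[1]-60:p[1]+60,p[0]-80:p[0]+80,::-1],(800,600),interpolation=cv2.INTER_CUBIC))
im,d=get_image("wrist");c=get_calibration("wrist");pickle.dump((im,d,c),open("pics/w5.pkl","wb"))
cv2.imwrite("pics/w5.png",cv2.resize(im[:,:,::-1],(800,600),interpolation=cv2.INTER_CUBIC))
E
```

```text
t 36.52 pos [565.3  55.  137.3] yaw 104.72 z [ 0.  0. -1.] q [ 0.1   0.38 -0.04  1.15  0.    1.41] F [-0.7 -0.2 -1.7] w 53.5 g 32.2
in tray: [1.9 4.2] z 137.3
```

View pics/w5.png

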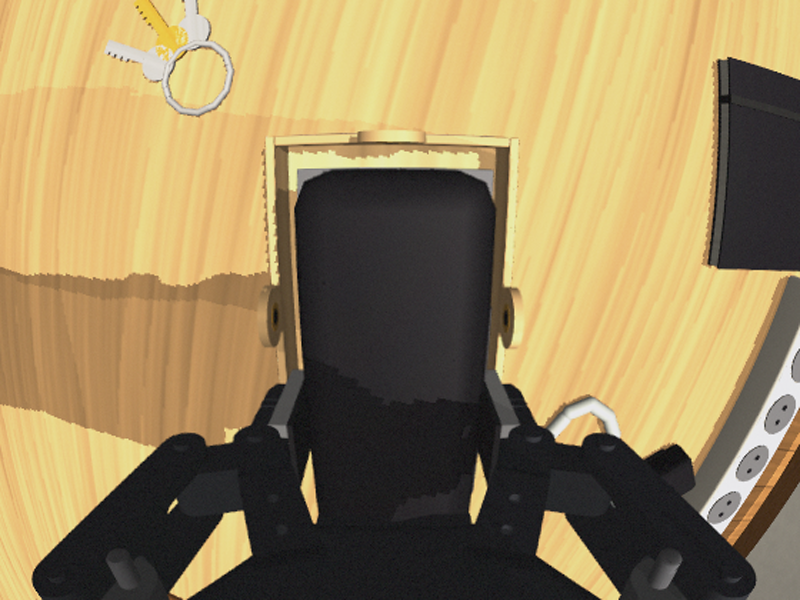

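The case is held straight over the tray: its front edge is at (395,170), between the raised near and far sides. I'll check its lengthwise offset.

```bash
python3 - <<'E'
from h import *
c=pickle.load(open("pics/w5.pkl","rb"))[2]
for z in (150,157,163):
  for p in [(395,170),(297,230),(494,230)]:
    X=fatz(c,p[0]*.7,p[1]*.7,z);print(z,p,(T.T@(X[:2]-ctr)).round(1))
E
```

```text
150 (395, 170) [ 2.2 78.2]
150 (297, 230) [-25.4  61.4]
150 (494, 230) [30.5 62.1]
157 (395, 170) [ 2.2 78.5]
157 (297, 230) [-23.9  62.6]
157 (494, 230) [28.9 63.2]
163 (395, 170) [ 2.1 78.6]
163 (297, 230) [-22.6  63.5]
163 (494, 230) [27.6 64.1]
```

play_rows:
  moves: "-0.2 -0.2 2 0 0 0.6 4.5; 0 0 3 0 0 0 4.5; 0 0 2 0 0 0 4.5; 0 0 2 0 0 0 4.5; 0 0 0 0 0 0 4.5; 0 0 0 0 0 0 4.5"

```text
t: 37.38
ee_pos: [564.3, 52.5, 47.8]
orientation: [1.933, 2.476, 0.001]
force: [0.7, 0.6, -1.2]
grip_width: 53.9
grasp_force: 32.2
```

```bash
python3 -c "
from h import *
tray()"
```

```text
t 37.38 pos [564.3  52.5  47.8] yaw 104.02 z [ 0.001  0.    -1.   ] q [ 0.09  0.45 -0.18  0.94  0.    1.42] F [ 0.7  0.6 -1.2] w 53.9 g 32.2
in tray: [0.3 2. ] z 47.8
```

Centred. I'll lower the last 29 mm slowly.

play_rows:
  moves: "0 0 0.8 0 0 0 4.5; 0 0 0.8 0 0 0 4.5; 0 0 0.5 0 0 0 4.5; 0 0 0.3 0 0 0 4.5; 0 0 0.2 0 0 0 4.5; 0 0 0.1 0 0 0 4.5; 0 0 0 0 0 0 4.5; 0 0 0 0 0 0 4.5"

```text
t: 38.38
ee_pos: [564.1, 52.1, 20.0]
orientation: [1.935, 2.475, 0.0]
force: [-0.0, 0.0, -1.1]
grip_width: 53.2
grasp_force: 32.2
```

play_rows:
  moves: "0 0 0.1 0 0 0 4.5; 0 0 0.1 0 0 0 4.5; 0 0 0 0 0 0 4.5"

```text
t: 38.75
ee_pos: [564.1, 52.2, 18.8]
orientation: [1.934, 2.475, 0.001]
force: [-5.3, -0.4, 15.8]
grip_width: 53.5
grasp_force: 34.2
```

Contact with the floor (15.8 N). I'll ease up slightly, then release with a narrow opening.

play_rows:
  moves: "0 0 -0.1 0 0 0 4.5; 0 0 0 0 0 0 5.8; 0 0 0 0 0 0 6.4; 0 0 0 0 0 0 6.4; 0 0 0 0 0 0 6.4"

```text
t: 39.38
ee_pos: [564.0, 52.1, 18.8]
orientation: [-1.935, -2.475, 0.0]
force: [-0.0, 0.3, -0.6]
grip_width: 64.4
grasp_force: 0.5
```

play_rows:
  moves: "0 0 -1 0 0 0 6.4; 0 0 -2 0 0 0 6.4; 0 0 -4 0 0 0 6.4; 0 0 -5 0 0 0 6.4; 0 0 -5 0 0 0 6.4; 0 -1 -5 0 0 0 6.4; 0 -3 0 0 0 0 6.4; 0 0 0 0 0 0 6.4"

```text
t: 40.38
ee_pos: [524.3, 42.2, 240.5]
orientation: [1.934, 2.474, 0.002]
force: [0.1, 0.2, -0.3]
grip_width: 64.1
grasp_force: 0.0
```

```bash
python3 - <<'E'
from h import *
tray();im,d=get_image("wrist");c=get_calibration("wrist")
f=210/np.tan(np.radians(c["fovy"]/2));H,Wd=d.shape
v,u=np.mgrid[0:H,0:Wd];a=u-c["cx"];b=v-c["cy"];r=np.hypot(a,b);th=r/f
k=np.tan(th)/r;P=(np.stack([a*k*d,b*k*d,d],-1)-c["t"])@c["R"]
L=(P[...,:2]-ctr)@T-[0,2];z=P[...,2]
dark=(im.max(2)<70)&(abs(L[...,0])<55)&(abs(L[...,1])<88)&(z<65)&(z>20)
q=L[dark].astype(np.float32);print(len(q),cv2.minAreaRect(q),"z",np.percentile(z[dark],[5,50,95]))
t=dark&(abs(L[...,0])<20)&(abs(L[...,1])<60);A=np.c_[L[t],np.ones(t.sum())];print("tilt",np.linalg.lstsq(A,z[t],rcond=None)[0])
for n,ax,s,h in [("near",0,-1,65),("far",0,1,65),("left",1,1,92),("right",1,-1,92)]:
    m=(abs(L[...,1-ax])<60 if ax==0 else abs(L[...,1-ax])<45)&(abs(L[...,ax]*s-h)<40)&(z>38)&(z<80)&~dark&(im.max(2)>80)
    print(n,m.sum(),"x rim pct",np.percentile(L[m][:,ax]*s-h,[5,50,95]).round(1) if m.any() else "","z",np.percentile(z[m],[5,95]).round(1) if m.any() else "")
E
```

```text
t 40.38 pos [524.3  42.2 240.5] yaw 103.96 z [ 0.002  0.    -1.   ] q [ 0.08  0.26  0.06  1.36 -0.    1.41] F [ 0.1  0.2 -0.3] w 64.1 g 0.0
in tray: [-41.    1.8] z 240.5
6439 ((1.823617935180664, -6.9748687744140625), (161.98513793945312, 55.55806350708008), 89.50363159179688) z [40.18583244 46.78242076 48.32809413]
tilt [9.30405567e-03 3.62613557e-04 4.71652301e+01]
near 620 x rim pct [-4.1 -1.7  1.4] z [40.8 71.9]
far 528 x rim pct [-2.   0.5  3.8] z [40.9 72. ]
left 465 x rim pct [-5.3 -3.  -0.6] z [40.9 72.1]
right 558 x rim pct [-5.3 -4.1 -0.7] z [39.2 71.9]
```

```bash
python3 -c "
from rig import *
print(close_job())"
```

```text
the job is handed in; nothing more can be done
None
```

I handed the job in at about 40 s of the 72 s allowed, but no verdict came back. By my last measurements all four sides stand at their stops and the case lies flat and released on the tray floor. The arm worked clear of the key ring, the carabiner and the spoon rest, though I didn't re-measure them at the end.

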